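# Wind the find cradle up one notch and pin it

### The arm

A 7-joint arm with a two-finger parallel gripper is mounted at the origin on the work surface. World frame = base frame: x ahead of the robot, y to its left, z up, the work surface at z = 0. Lengths are in m, angles in rad, forces in N, time in s.
With the tool pointing down it reaches from about 0.35 to 0.9 m from the base axis. Payload 19.9 kg.
Tool frame: the origin (TCP) lies at the very end of the fingers, on their centre line; the grasp point (between the pads) lies 19 mm behind it; z points along the fingers, y is the line along which they close (so a half turn about z gives the same grasp; the last joint's range is limited). The gripper opens to 85 mm and grips with 20 to 120 N. Pads are 22 mm wide; open, the fingers measure 114 mm over their backs; the gripper's body (76 mm by 85 mm) begins 54 mm behind the grasp point. The pads swing forward as they close: fully open they stand 13 mm farther back than shut.
Start: joints at [1.091, 0.417, -0.01, 1.614, 0.005, 1.111, -0.053], TCP at [0.266, -0.566, 0.231] pointing down, gripper open.
Joint ranges: [-2.81, 2.81], [-0.39, 2.02], [-1.27, 1.25], [0.06, 2.57], [-1.19, 4.33], [0.19, 2], [-2.82, 2.82]. Speed limits (rad/s): [1.89, 1.89, 2.39, 2.39, 3.01, 3.01, 3.01].

### API

Orientations are given as a rotation vector (axis times angle).
In Python, from plant import robot, planner, read_camera, camera_params gives the robot as it stands. Calls block until the motion is done:
- robot.move_to(position, orientation): joint-space move of the TCP to a pose.
- robot.move_l(position, attitude=None, feed=0.15, f_stop=None): straight line of the TCP; attitude=None keeps the orientation; feed is the mean speed in m/s. With f_stop (N) it stops when the force on the tool has changed by that much, and returns True; else False.
- robot.goto_joints(angles): joint-space move.
- robot.grip(opening): opening from 0.0 (shut) to 1.0 (fully open); the grip force is fixed at half the most; returns when the fingers have stopped.
- robot.pause(seconds).
- planner.solve_ik(position, orientation): joint angles nearest the present ones, or None.
- robot.observe(): the state.
- read_camera(name): name is "scene" or "side" or "wrist"; returns the picture (420x560x3 uint8, blue, green, red); there is no depth.
- camera_params(name): a dict with "fx", "fy", "cx", "cy" (pixels), "R" (3x3) and "t" (3): a world point X has camera coordinates R X + t. Camera axes: x right, y down, z forward; pixel columns grow to the right and rows downward; lengths in m; the calibration is good to about 2 mm. A picture is of the moment at which its call begins: read the wrist's pose just before it. camera_params takes no time and is no camera call; for the wrist camera it gives the pose at the moment of the call.
A pose or a line that the arm cannot do raises robot.Unreachable and nothing moves.
- robot.sign_off(): hands the job in; it is judged then, once.
The state is a dict: "time_s": time; "q": joint angles; "qd": joint speeds; "tau": joint torques, N m; "eef_pos": TCP position; "orientation": TCP orientation; "ft_force": force on the tool from outside, world axes, zero at the start; "moment": the same for the moment, N m; "finger_gap": opening from 0.0 (shut) to 1.0 (fully open); "gripper_force": force on a finger pad.
Only numpy, scipy, OpenCV 4.12 (cv2) and the standard library are available. Lean on these libraries where they do the work, as an engineer would, in place of code of your own. Each camera call takes 0.05 s, during which the arm holds its last target. There are 200 camera calls.

### The job

The kiln fragment has to be drawn at the next tilt. Take the crank by its black handle and wind it clockwise, gently and without forcing its sprung arm in or out, until the cradle has come up by one notch from the middle one; then take the index pin from its wooden block and put it down through the guide, fully home in that notch, and let go. Do not push the stand or the cradle with the robot, do not drive the pin hard, and leave the other things on the table alone.

Things in the scene. Friction and masses are not known exactly. Their poses are not given: they have to be found in the camera images.
- stand: grey tilting stand, fixed: base plate 270 x 320 x 12 mm; origin on the table, x away from the robot at yaw 0, y left, z up. A cradle with a burnt-clay fragment swings on a level axle along y, 95 mm up: brass worm wheel and gearcase at its +y end, notched sector (grey disc, radius 75 mm, five notches 18 degrees apart) at its -y end under the guide
- gearcase (a point): point on top of the gearcase (78 x 74 mm, 138 mm above the table), at (-75, 100, 138) mm of the stand. A dark round turret (radius 36, 12 mm high) sits there; the upright crank shaft comes out of it OFF its centre: 10 to 15 mm from this point, in a direction that is not measured
- handle: black upright handle of the crank, 22 mm thick, 50 mm high; origin at its foot's centre, 175 mm above the table; grip it about 27 mm up. It spins freely on its pin: its yaw means nothing. It runs round the crank shaft at 45 mm radius; turning takes about 4 N along the circle. Nothing else within 110 mm of the shaft is over 180 mm high
- sprung_slide (a joint): how far the handle is pushed out (+) or in (-) along the flat steel crank arm from its 45 mm radius (m). Springs centre it, 5 N per mm; never force it more than about 2 mm (10 N) either way: feel the side force and let the handle lead the hand round its circle
- cradle (a joint): tilt of the cradle (rad): grows, and its edge nearest the robot rises, as the crank is wound clockwise seen from above, 6 degrees a turn (60:1). 0 puts the middle notch upright under the guide, 0.314 (18 degrees, 3 turns) the next; it starts within 4 degrees of 0. The pin enters within about 0.8 degrees. The worm holds it where it is left
- guide (a point): centre of the bore's mouth in the top of the guide, a steel block (40 x 44 x 20 mm) on a post at the stand's -y end, over the sector; 193 mm above the table. The upright bore is 11.5 mm wide, chamfered 2 mm; the notch is 12 mm wide and the sector's rim lies 23 mm below the mouth
- pin: steel index pin, 0.1 kg, upright in its wooden block at the start: shank 10 mm thick, 36 mm long, chamfered tip down; above it a flange 22 mm wide and a round dark head 18 mm thick, 42 mm high in all. Origin on the axis under the flange; grip the head 25 mm above it. Fully home the origin lies at the guide's mouth; on a tooth it stands 13 mm higher
- block: wooden block, fixed, 70 x 70 x 46 mm, with a 13 mm hole in its top where the pin stands; origin under its centre
- brush: loose bystander, to be left where it is: flat brush, 170 mm long
- mug: loose bystander, to be left where it is: white mug, 85 mm high, 76 mm wide
- stone_a: loose bystander, to be left where it is: sandy stone, 84 mm wide, 50 mm high
- stone_b: loose bystander, to be left where it is: grey stone, 68 mm wide, 36 mm high
- sherd: loose bystander, to be left where it is: flat clay sherd, 85 mm long, 10 mm thick
- caliper: loose bystander, to be left where it is: steel calliper, 150 mm long
- scale_bar: loose bystander, to be left where it is: white photo scale bar, 100 x 20 x 6 mm
- jar: loose bystander, to be left where it is: clear jar, 60 mm wide, 75 mm high. Nothing that can be reached on the table is higher than 240 mm

How it is judged:
By the outcome, as a careful person would: the job done as asked, in the order asked, and still so for the second after the job is handed in, with the robot touching nothing.
It also fails if it takes over 72 s, if anything falls off the work surface, if the arm or the gripper's body presses on something with over 40 N, if the wrist force passes 120 N, or if a joint passes its speed limit or range.

## Working session

There is one attempt and no reset: what is moved stays moved. The work goes in short steps, each a Python script; the robot and the scene stay as the last script left them, time stands still between calls to the robot, and variables do not carry over. Pictures are saved under pics/ and viewed, at most 10 in all, crops included, and the job is handed in when it is done.

```bash
ls; mkdir -p pics
python3 - <<'E'
from plant import robot, planner, read_camera, camera_params
import cv2,numpy as np
for n in ["scene","side"]:
    im=read_camera(n); cv2.imwrite(f"pics/{n}0.png",im)
    p=camera_params(n); print(n,p)
s=robot.observe(); print({k:np.round(v,3) for k,v in s.items()})
a=cv2.imread("pics/scene0.png");b=cv2.imread("pics/side0.png")
E
```

```text
pics
scene {'fx': 444.94025748476497, 'fy': 444.94025748476497, 'cx': 278.5082287407534, 'cy': 215.5171750297837, 'R': array([[ 0.66620642,  0.74576251,  0.00269765],
       [ 0.62890152, -0.55986041, -0.53948048],
       [-0.40081401,  0.36110192, -0.84199378]]), 't': array([-0.38623294, -0.24113483,  1.46958186])}
side {'fx': 387.35685559617605, 'fy': 387.35685559617605, 'cx': 284.08648085574754, 'cy': 206.34179421430656, 'R': array([[-0.86037344, -0.50944392, -0.01498134],
       [-0.32035326,  0.56342254, -0.76153058],
       [ 0.39639795, -0.65040137, -0.64795581]]), 't': array([0.47305206, 0.25533617, 0.96530284])}
{'time_s': np.float64(0.1), 'q': array([ 1.091,  0.418, -0.01 ,  1.614,  0.005,  1.111, -0.053]), 'qd': array([-0.   , -0.004, -0.001, -0.002, -0.002, -0.001, -0.001]), 'tau': array([ 3.0000e-03, -8.6582e+01,  6.8100e-01, -4.3564e+01,  1.9000e-02,
        5.0000e-03,  0.0000e+00]), 'eef_pos': array([ 0.265, -0.566,  0.231]), 'orientation': array([-3.065e+00, -6.840e-01,  1.000e-03]), 'ft_force': array([ 0.027, -0.724,  0.39 ]), 'moment': array([-0.034, -0.022, -0.021]), 'gripper_force': np.float64(0.0), 'finger_gap': np.float64(0.997)}
```

View pics/scene0.png

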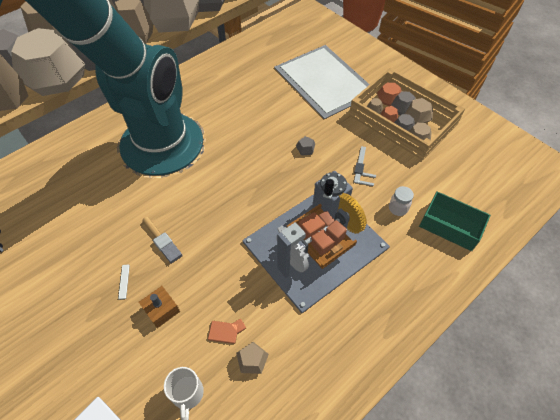

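View pics/side0.png

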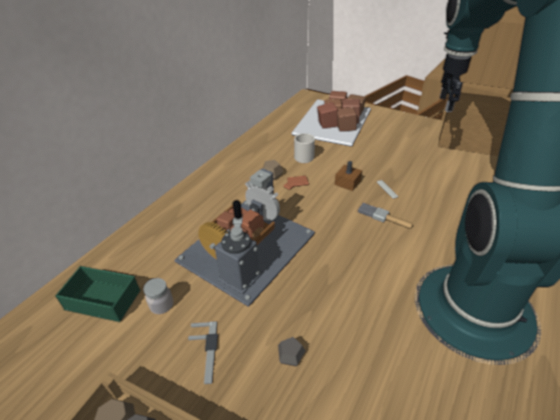

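The scene picture shows the pin in its block at about (156,298), the guide's top at (290,233), the handle's top at (328,187) and base-plate corners at (246,243), (303,306) and (387,247). The side picture shows the handle at (237,207), the guide at (262,180) and the pin at (349,168).

```bash
cat > h.py <<'E'
from plant import robot, planner, read_camera, camera_params
import cv2, numpy as np
from scipy.spatial.transform import Rotation as Ro
def ray(p,uv):
    R,t=np.array(p["R"]),np.array(p["t"])
    d=R.T@np.array([(uv[0]-p["cx"])/p["fx"],(uv[1]-p["cy"])/p["fy"],1]); return -R.T@t,d
def onz(p,uv,z):
    o,d=ray(p,uv); return o+d*(z-o[2])/d[2]
def proj(p,X):
    c=np.array(p["R"])@X+np.array(p["t"]); return np.array([p["fx"]*c[0]/c[2]+p["cx"],p["fy"]*c[1]/c[2]+p["cy"]])
def down(yaw): # tool z down, tool y at yaw+90 (sign-free)
    return (Ro.from_euler('z',yaw)*Ro.from_euler('x',np.pi)).as_rotvec()
E
python3 - <<'E'
from h import *
p=camera_params("scene"); s=camera_params("side")
for n,uv,z in [("L",(246,243),.012),("B",(303,307),.012),("R",(388,246),.012),("guide",(291,233),.193),("handle",(328,182),.225),("pin",(156,296),.088),("block",(160,306),.046)]:
    print(n,np.round(onz(p,uv,z),4))
for n,uv,z in [("guide",(262,177),.193),("handle",(237,202),.225),("pin",(349,163),.088)]:
    print("side",n,np.round(onz(s,uv,z),4))
w=camera_params("wrist"); o=robot.observe()
T=Ro.from_rotvec(o["orientation"]).as_matrix(); R=np.array(w["R"]); c=-R.T@w["t"]
print("cam in tool",T.T@(c-o["eef_pos"]),"\n",T.T@R.T, w["fx"])
a=cv2.resize(cv2.imread("pics/scene0.png")[165:315,235:395],None,fx=3.5,fy=3.5,interpolation=cv2.INTER_CUBIC); cv2.imwrite("pics/c1.png",a)
E
```

```text
L [ 0.4838 -0.037   0.012 ]
B [ 0.7278 -0.0473  0.012 ]
R [0.7561 0.2543 0.012 ]
guide [0.619  0.0042 0.193 ]
handle [0.5855 0.1585 0.225 ]
pin [ 0.4875 -0.3185  0.088 ]
block [ 0.4957 -0.3234  0.046 ]
side guide [0.6114 0.0107 0.193 ]
side handle [0.5826 0.1634 0.225 ]
side pin [ 0.4828 -0.3194  0.088 ]
cam in tool [ 0.08519808  0.0002662  -0.14440359] 
 [[-1.70144737e-03 -9.44542503e-01 -3.28384782e-01]
 [ 9.99998488e-01 -1.72529161e-03 -2.18748062e-04]
 [-3.59942667e-04 -3.28384657e-01  9.44544010e-01]] 319.90583163056874
```

View pics/c1.png

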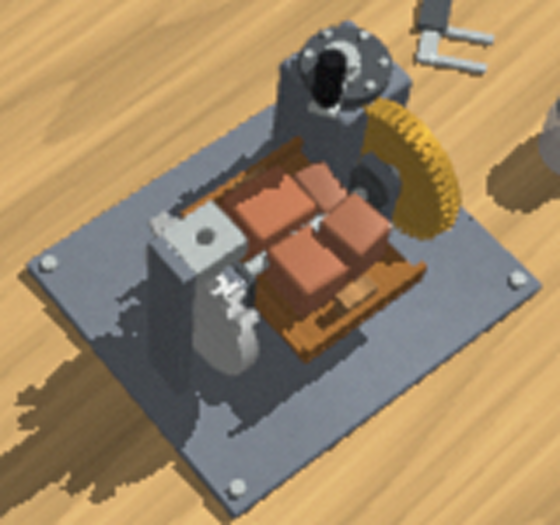

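The crop shows the left corner at (243,241) in full-picture pixels, the bottom corner at (303,312), the right corner at (389,246), the bore at (294,232) and the handle on its turret at (329,183). The next step is a close wrist view over the stand.

Run:
```python
from h import *
p=camera_params("scene")
L,B,R=[onz(p,u,.012) for u in [(242.7,241.3),(303,311.6),(389.3,246.4)]]
print(L,B,R,np.linalg.norm(B-L),np.linalg.norm(R-B),np.degrees(np.arctan2(*(B-L)[[1,0]])),np.degrees(np.arctan2(*(R-B)[[1,0]]))-90,"centre",(L+R)/2)
print("guide",onz(p,(235+205/3.5,165+236/3.5),.193))
yaw=np.pi/2-0.03
robot.move_to([.60,.075,.29],down(yaw)); robot.pause(.2)
w=camera_params("wrist"); im=read_camera("wrist"); cv2.imwrite("pics/w1.png",im)
import json; json.dump({k:np.array(v).tolist() for k,v in w.items()},open("w1.json","w"))
o=robot.observe(); print(o["time_s"],o["eef_pos"],o["q"],o["ft_force"])
```

```text
[ 0.47335643 -0.04044844  0.012     ] [ 0.73677845 -0.05588251  0.012     ] [0.75935908 0.25606419 0.012     ] 0.26387377502555087 0.3127628976497486 -3.3531647469123764 -4.140201392503798 centre [0.61635776 0.10780788 0.012     ]
guide [0.6218865  0.00984173 0.193     ]
2.9167 [0.60003286 0.07469426 0.28997311] [ 0.34703766  0.41062924 -0.69631225  1.57871724  0.27303221  1.25199694
 -0.42500647] [-0.33437022  0.80327483  1.23135503]
```

View pics/w1.png

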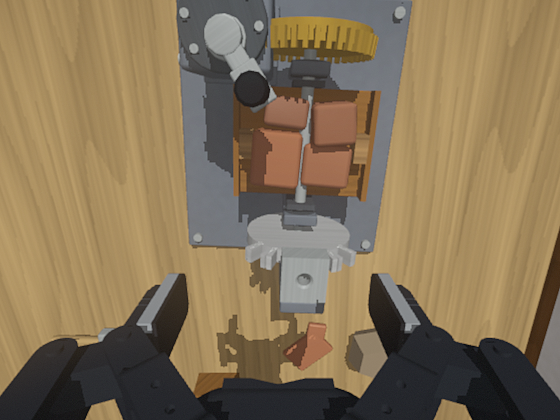

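The wrist view shows the crank hub at (225,35), the handle's top at (252,88), the bore at (304,281), and sector notches either side of the guide at about (262,257) and (337,257).

Run:
```python
from h import *
import json; w=json.load(open("w1.json"))
im=cv2.imread("pics/w1.png"); g=cv2.cvtColor(im,cv2.COLOR_BGR2GRAY)
m=(g[65:115,225:280]<30).astype(np.uint8); n,l,st,c=cv2.connectedComponentsWithStats(m); print(st[1:],c[1:]+[225,65])
for uv in [(252,86),(252,88),(252,90)]: print("handle",onz(w,uv,.225))
for z in (.165,.172,.178): print("hub",z,onz(w,(225,35),z))
print("guide",onz(w,(304,280),.193))
for uv in [(198,238),(365,244),(400,13),(281,249),(328,253),(281,303),(325,303)]: print(uv,onz(w,uv,.015 if uv[0] in(198,365,400) else .193))
a=cv2.resize(im[205:320,235:365],None,fx=5,fy=5,interpolation=cv2.INTER_CUBIC); cv2.imwrite("pics/w1c.png",a)
```

```text
[[23  6  4  1  4]
 [30  7  2  1  2]
 [15  9  2  2  2]
 [18  8  1  1  1]
 [33  8  1  1  1]
 [12 14  1  1  1]
 [42 18  1  2  2]
 [42 21  3 12 13]
 [40 34  2  1  2]
 [38 36  2  2  2]
 [33 39  1  1  1]
 [35 38  2  1  2]
 [22 40  1  1  1]
 [27 41  2  1  2]
 [30 40  2  1  2]] [[249.5         71.        ]
 [255.5         72.        ]
 [240.5         74.5       ]
 [243.          73.        ]
 [258.          73.        ]
 [237.          79.        ]
 [267.          83.5       ]
 [268.          91.84615385]
 [265.5         99.        ]
 [263.5        101.5       ]
 [258.         104.        ]
 [260.5        103.        ]
 [247.         105.        ]
 [252.5        106.        ]
 [255.5        105.        ]]
handle [0.58751514 0.16649793 0.225     ]
handle [0.58744759 0.1653561  0.225     ]
handle [0.58737978 0.16420987 0.225     ]
hub 0.165 [0.56496622 0.20484268 0.165     ]
hub 0.172 [0.5659544  0.20366039 0.172     ]
hub 0.178 [0.56680142 0.20264701 0.178     ]
guide [0.62088579 0.00947024 0.193     ]
(198, 238) [ 0.48262842 -0.02696938  0.015     ]
(365, 244) [ 0.72243144 -0.04429913  0.015     ]
(400, 13) [0.74583214 0.24606884 0.015     ]
(281, 249) [0.60184866 0.03983427 0.193     ]
(328, 253) [0.641164   0.03482648 0.193     ]
(281, 303) [ 0.60029172 -0.01336326  0.193     ]
(325, 303) [ 0.63943957 -0.01465273  0.193     ]
```

View pics/w1c.png

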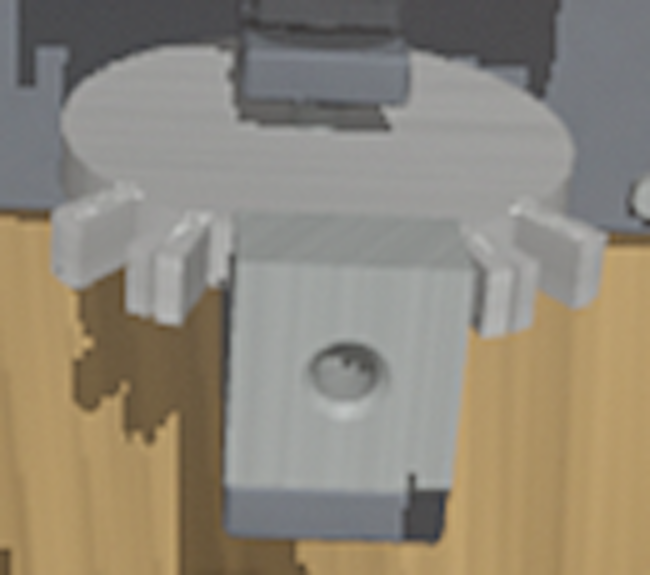

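The crop shows sector teeth at both sides of the guide block, but it is too coarse to measure the tilt. I'll take one closer look from straight above the guide.

```bash
cat >> h.py <<'E'
import json
def snap(name):
    w=camera_params("wrist"); im=read_camera("wrist"); cv2.imwrite(f"pics/{name}.png",im)
    w={k:np.array(v).tolist() for k,v in w.items()}; json.dump(w,open(name+".json","w")); return w,im
E
python3 - <<'E'
from h import *
yaw=np.pi/2-np.radians(4.4)
robot.move_to([.613,-.058,.27],down(yaw)); robot.move_l([.613,-.058,.185],feed=.2); robot.pause(.2)
w,im=snap("w2")
print(robot.observe()["time_s"],proj(w,[.6209,.0095,.193]))
u,v=proj(w,[.6209,.0095,.17]).astype(int); print(u,v)
a=im[max(v-110,0):v+90,max(u-150,0):u+150]; print(max(v-110,0),u-150)
cv2.imwrite("pics/w2c.png",cv2.resize(a,None,fx=2.6,fy=2.6,interpolation=cv2.INTER_CUBIC))
E
```

```text
4.3417 [281.91286732 140.27107259]
281 134
24 131
```

View pics/w2c.png

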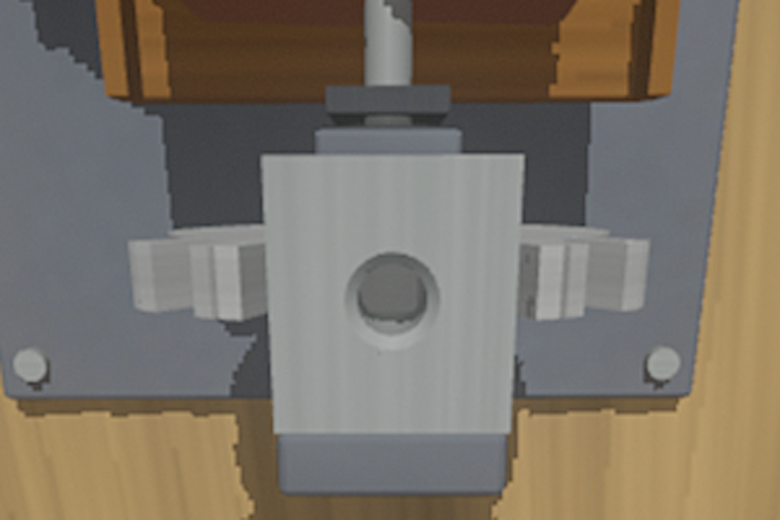

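The crop shows the bore at about (281,139) in full-picture pixels. Tooth edges lie at crop columns 130, 153, 192 and 240 on the left and 537, 585, 625 and 648 on the right. They are nearly symmetric about the bore, so the tilt is close to 0. I'll compute it by casting rays onto the rim cylinder.

```bash
cat >> h.py <<'E'
def tilt(w,edges,row,bore,nom,yaw=-np.radians(4.4)):
    g=onz(w,bore,.193); ax=np.array([np.cos(yaw),np.sin(yaw),0]); r=[]
    for u,n in zip(edges,nom):
        o,d=ray(w,(u,row)); ox,dx=(o-g)@ax,d@ax; oz,dz=o[2]-.095,d[2]
        a,b,c=dx*dx+dz*dz,ox*dx+oz*dz,ox*ox+oz*oz-.075**2
        s=(-b-np.sqrt(b*b-a*c))/a if b*b>a*c else -b/a
        r.append(np.degrees(np.arctan2(ox+s*dx,oz+s*dz))-n)
    return g,np.round(r,2)
E
python3 - <<'E'
from h import *
w=json.load(open("w2.json")); im=cv2.imread("pics/w2.png"); g=cv2.cvtColor(im,cv2.COLOR_BGR2GRAY).astype(float)
for r in (124,128,132):
  l=g[r-1:r+2].mean(0); d=np.diff(l); k=[(i+1,int(d[i])) for i in range(175,388) if abs(d[i])>6 and abs(d[i])>=abs(d[i-1]) and abs(d[i])>=abs(d[i+1])]; print(r,k)
e=np.array([130,153,192,240,537,585,625,648])/2.6+131
h=np.degrees(np.arcsin(6/75)); nom=[-45-9+h,-36-h,-36+h,-18-h,18+h,36-h,36+h,54-h]
for row in (124,130): print(tilt(w,e,row,(281.4,139.4),nom))
E
```

```text
124 [(181, 18), (189, -8), (204, 10), (211, -8), (214, 14), (223, -27), (233, 29), (271, -17), (292, 15), (294, 11), (331, -28), (333, -9), (335, 8), (338, 31), (348, -19), (350, 16), (357, -13), (372, 14), (380, -19)]
128 [(181, 19), (190, -7), (204, 7), (212, -8), (214, 16), (223, -28), (233, 22), (268, -18), (296, 24), (331, -28), (338, 44), (347, -19), (350, 13), (357, -12), (371, 12), (380, -19)]
132 [(182, 17), (190, -7), (205, 7), (211, -7), (214, 19), (223, -27), (234, 23), (265, -21), (291, -8), (294, 13), (299, 23), (330, -27), (338, 38), (347, -19), (350, 12), (356, -12), (371, 13), (379, -18)]
(array([0.6207102 , 0.00987999, 0.193     ]), array([ 1.31, -0.32, -0.31, -0.11, -0.09,  0.21,  0.72, -0.5 ]))
(array([0.6207102 , 0.00987999, 0.193     ]), array([ 0.74, -0.71, -0.55, -0.26,  0.07,  0.47,  1.13,  0.13]))
```

The tilt is 0 ± 0.4°, so the wind is three turns. I'll grip the handle and wind it, fitting the shaft centre on line from the radial force (5 N/mm).

```bash
cat > crank.py <<'E'
from h import *
from scipy.optimize import least_squares
C0=np.array([.5664,.2032]); R=.045
def ok(yaw):
    n=0
    for a in np.radians(range(0,360,45)):
        q=planner.solve_ik([*(C0+R*np.array([np.cos(a),np.sin(a)])),.183],down(yaw)); n+=q is not None
    return n
yaw=np.pi/2-np.radians(4.4); print("ik",ok(yaw),ok(0))
att=down(yaw); H=np.array([.5874,.1655]); z=.184
robot.move_l([.613,-.058,.27],feed=.25)
robot.move_to([*H,.28],att); robot.move_l([*H,z],feed=.12,f_stop=6)
robot.pause(.15); F0=robot.observe()["ft_force"]
robot.grip(0.0); o=robot.observe()
print(o["time_s"],o["finger_gap"],o["gripper_force"],"F0",F0,"dF",o["ft_force"]-F0)
P=[];D=[];C=C0.copy();tot=0;a=None;log=[];fr=0
def fit():
    f=lambda c:np.r_[[(np.hypot(*(p-c))-R-d)/3e-4 for p,d in zip(P[-60:],D[-60:])],(c-C0)/2e-3]
    return least_squares(f,C).x
goal=-6*np.pi
try:
  while True:
    o=robot.observe(); p=o["eef_pos"][:2]; F=(o["ft_force"]-F0)[:2]
    u=(p-C)/np.hypot(*(p-C)); fr=F@u
    P.append(p.copy()); D.append(-fr/5000); C=fit()
    b=np.arctan2(*(p-C)[::-1])
    if a is None: b0=b
    else: tot=b-b0+2*np.pi*np.round((goal_a-b)/(2*np.pi))  # unwrapped
    log.append((o["time_s"],tot,fr,F@np.array([-u[1],u[0]]),*C))
    if abs(fr)>9.5: print("radial force",fr); break
    if tot<goal+.02: break
    step=np.radians(8 if len(P)<6 else 15)
    goal_a=max(b0+tot-step,b0+goal); a=goal_a
    robot.move_l([*(C+R*np.array([np.cos(a),np.sin(a)])),z],feed=.06)
finally:
  L=np.array(log); np.save("log.npy",L); print(np.round(L[:8],4)); print(np.round(L[8::10],4)); print(np.round(L[-1],4),len(L),"max fr",np.abs(L[:,2]).max(),robot.observe()["ft_force"]-F0)
E
python3 crank.py
```

```text
ik 8 8
7.4417 0.24190283929721912 58.40806531137787 F0 [0.19999751 0.99394044 0.56814421] dF [-3.50146321  0.47337115  4.21153455]
[[ 7.4417  0.     -2.1179 -2.8282  0.5651  0.2055]
 [ 7.7    -0.1357 -0.3195 -2.1799  0.5649  0.2054]
 [ 7.9583 -0.2716 -0.0424 -2.7212  0.5646  0.2052]
 [ 8.2167 -0.3951  1.8466 -2.0641  0.5638  0.2048]
 [ 8.475  -0.5423 -0.3647 -2.9081  0.5639  0.2049]
 [ 8.7333 -0.6844  0.6696 -2.2129  0.5638  0.2048]
 [ 9.0833 -0.9545  0.8475 -3.1054  0.5638  0.2048]
 [ 9.4333 -1.2261  0.7352 -3.1165  0.5637  0.2048]]
[[  9.7833  -1.4984   1.0496  -2.9748   0.5637   0.2048]
 [ 13.35    -4.2556   0.5423  -2.9463   0.5636   0.2049]
 [ 16.9083  -7.0088   0.8809  -2.9264   0.5636   0.2048]
 [ 20.4083  -9.7013   0.4208  -2.9562   0.5636   0.2048]
 [ 24.0083 -12.5093  -0.5927  -4.3627   0.5636   0.2048]
 [ 27.525  -15.1845   0.0632  -0.5721   0.5636   0.2048]
 [ 31.1083 -17.984   -1.5658  -4.9415   0.5636   0.2048]]
[ 32.4417 -18.8512  -1.1635   0.6763   0.5636   0.2048] 73 max fr 2.176019869471964 [0.0266433  1.34552912 6.25093702]
```

Run:
```python
from h import *
yaw=np.pi/2-np.radians(4.4)
robot.grip(1.0); p=robot.observe()["eef_pos"]; robot.move_l([p[0],p[1],.28],feed=.2)
robot.move_to([.613,-.058,.27],down(yaw)); robot.move_l([.613,-.058,.185],feed=.25); robot.pause(.15)
w,im=snap("w3"); print(robot.observe()["time_s"],proj(w,[.6207,.0099,.193]))
a=im[24:224,131:431]; cv2.imwrite("pics/w3c.png",cv2.resize(a,None,fx=2.6,fy=2.6,interpolation=cv2.INTER_CUBIC))
g=cv2.cvtColor(im,cv2.COLOR_BGR2GRAY).astype(float)
for r in (124,128,132):
  l=g[r-1:r+2].mean(0); d=np.diff(l); print(r,[(i+1,int(d[i])) for i in range(155,408) if abs(d[i])>6 and abs(d[i])>=abs(d[i-1]) and abs(d[i])>=abs(d[i+1])])
```

```text
35.3083 [280.68119907 140.02779069]
124 [(193, -27), (196, 25), (208, 14), (223, -30), (233, 21), (272, -11), (287, 7), (291, 13), (330, -27), (332, -12), (334, 9), (338, 31), (347, -18), (349, 16), (356, -13), (371, 13), (378, -8), (381, 7), (388, -7), (391, -13), (402, 21)]
128 [(193, -25), (196, 29), (209, 11), (223, -28), (233, 27), (267, -18), (295, 19), (330, -29), (337, 33), (347, -18), (349, 15), (356, -12), (371, 11), (378, -8), (381, 7), (388, -7), (391, -13), (402, 30)]
132 [(193, -24), (196, 30), (209, 10), (223, -27), (233, 30), (265, -20), (291, -6), (293, 9), (298, 22), (329, -28), (337, 44), (346, -19), (349, 12), (355, -13), (370, 15), (378, -7), (381, 9), (387, -8), (390, -14), (401, 26)]
```

View pics/w3c.png

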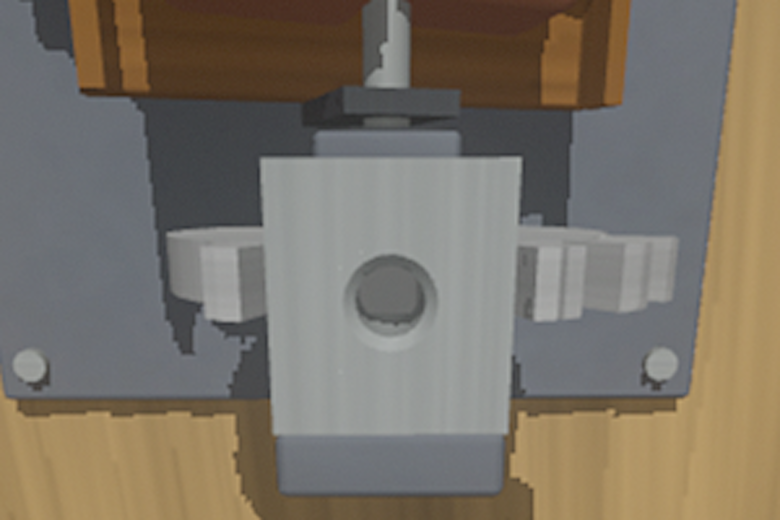

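The sector has advanced by exactly one notch pitch: the edge columns match the earlier ones within 1 px, the near side has risen, and the bore shows notch floor only. Next is the pin.

Run:
```python
from h import *
yaw=np.pi/2-np.radians(4.4); P=np.array([.4845,-.319])
robot.move_l([.613,-.058,.24],feed=.3)
robot.move_to([P[0]-.008,P[1]-.03,.19],down(yaw)); robot.pause(.15)
w,im=snap("w4"); print(robot.observe()["time_s"],proj(w,[*P,.088]),proj(w,[*P,.046]))
```

```text
37.075 [283.52950699 172.56092985] [282.70890325 162.33916607]
```

View pics/w4.png

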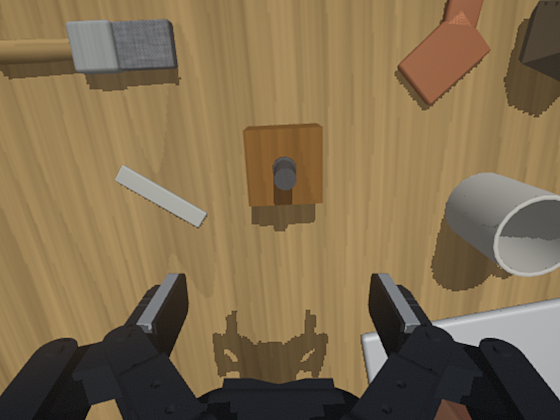

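The picture shows the wooden block with the pin's dark head at about (285,176), and clear space for the fingers on both sides.

Run:
```python
from h import *
w=json.load(open("w4.json")); im=cv2.imread("pics/w4.png")
c=im[145:200,255:315].astype(int); sat=c.max(2)-c.min(2)
m=((sat<28)).astype(np.uint8); n,l,st,ce=cv2.connectedComponentsWithStats(m); k=1+st[1:,4].argmax(); print(st[k],ce[k]+[255,145])
for y in range(st[k][1],st[k][1]+st[k][3]):
    x=np.where(l[y]==k)[0]; print(y+145,x.min()+255,x.max()+255,c[y,30].tolist())
```

```text
[ 18  12  23  33 647] [284.23647604 173.01545595]
157 280 287 [83, 80, 77]
158 279 289 [91, 90, 90]
159 277 291 [84, 85, 88]
160 276 292 [72, 73, 79]
161 275 293 [67, 71, 76]
162 275 293 [65, 68, 74]
163 274 294 [66, 70, 75]
164 274 295 [67, 70, 75]
165 273 295 [67, 70, 75]
166 273 295 [67, 71, 75]
167 273 295 [66, 70, 74]
168 273 295 [69, 71, 76]
169 273 295 [79, 80, 84]
170 273 295 [76, 78, 82]
171 273 295 [76, 76, 83]
172 273 294 [77, 78, 81]
173 274 294 [76, 77, 81]
174 274 295 [77, 78, 81]
175 274 295 [76, 78, 81]
176 274 295 [78, 80, 83]
177 274 295 [77, 79, 82]
178 274 295 [78, 79, 82]
179 274 295 [77, 79, 82]
180 274 295 [78, 79, 82]
181 274 295 [78, 81, 84]
182 274 295 [79, 81, 84]
183 274 294 [80, 81, 84]
184 275 294 [80, 81, 83]
185 276 293 [78, 79, 81]
186 277 293 [80, 82, 84]
187 277 291 [79, 80, 82]
188 279 291 [81, 81, 83]
189 281 289 [76, 79, 84]
```

Run:
```python
from h import *
w=json.load(open("w4.json")); H=onz(w,(284.6,179.2),.088); print("head",H,"flange",onz(w,(284,168),.05))
for n in ("w2","w3"): print(n,onz(json.load(open(n+".json")),(281.4 if n=="w2" else 131+390.5/2.6,139.4 if n=="w2" else 24+301/2.6),.193))
yaw=np.pi/2-np.radians(4.4); x,y=H[:2]
robot.move_to([x,y,.15],down(yaw)); robot.move_l([x,y,.053],feed=.1,f_stop=6)
robot.grip(0.0); o=robot.observe(); print(o["time_s"],o["finger_gap"],o["gripper_force"],o["eef_pos"],o["ft_force"])
robot.move_l([x,y,.12],feed=.12); robot.move_l([x,y,.30],feed=.3); o=robot.observe(); print(o["time_s"],o["finger_gap"],o["gripper_force"],o["ft_force"])
```

```text
head [ 0.48496658 -0.32439798  0.088     ] flange [ 0.48528736 -0.32344761  0.05      ]
w2 [0.6207102  0.00987999 0.193     ]
w3 [0.62092527 0.00999114 0.193     ]
39.1333 0.18963572043569474 58.34536850452423 [ 0.48495169 -0.32443003  0.05322786] [-2.16680604 -0.19958993  5.59673567]
40.5917 0.19671291258629833 58.53828191757202 [ 0.32034792 -0.15252039 -1.7501111 ]
```

Run:
```python
from h import *
yaw=np.pi/2-np.radians(4.4); G=[.6208,.0099]
robot.move_to([*G,.30],down(yaw)); robot.move_l([*G,.245],feed=.15); robot.pause(.15)
s=robot.move_l([*G,.199],feed=.025,f_stop=5); o=robot.observe(); print(s,o["time_s"],o["eef_pos"],o["ft_force"],o["finger_gap"],o["moment"])
```

```text
True 44.2583 [0.62079764 0.00987828 0.2002391 ] [-1.25350889 -0.08364801  6.41886751] 0.19690262439726905 [-0.0652946   0.2373598   0.00936941]
```

The pin stopped at its home height: TCP 0.2002 minus the grasp offset of 0.0072 gives the origin at 0.193. I'll release it, retreat and check.

Run:
```python
from h import *
yaw=np.pi/2-np.radians(4.4); G=[.6208,.0099]
robot.grip(1.0); robot.move_l([*G,.30],feed=.15)
robot.move_l([.613,-.05,.30],feed=.2); robot.pause(.2)
w,im=snap("w5"); print(robot.observe()["time_s"],"home:",proj(w,[*G,.235]),"tooth:",proj(w,[*G,.248]),"flange",proj(w,[*G,.195]))
u,v=proj(w,[*G,.193]).astype(int); a=im[max(0,v-90):v+90,u-120:u+120]; print(u-120,max(0,v-90))
cv2.imwrite("pics/w5c.png",cv2.resize(a,None,fx=3,fy=3,interpolation=cv2.INTER_CUBIC))
```

```text
46.45 home: [282.69373424 139.4658674 ] tooth: [282.97200915 142.11600561] flange [282.01335092 132.9862682 ]
161 42
```

View pics/w5c.png

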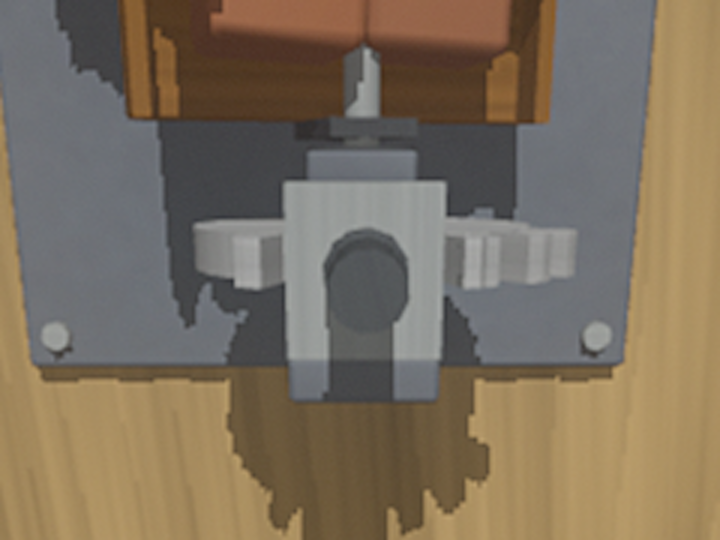

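The pin's head is centred at about (283,139). That matches the predicted home position (282.7,139.5) and not the on-a-tooth one (142.1). The flange sits on the guide and the robot is clear.

```bash
python3 -c "
from plant import robot
print(robot.sign_off())"
```

```text
the job is handed in; nothing more can be done
None
```

The crank was wound three turns clockwise (radial force at most about 2 N), raising the cradle one notch; the index pin stands fully home and released, and the job was handed in at about 46 s.

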